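# Load a sample rack into the rack reader and key it on

## Robot

A 7-joint arm with a two-finger parallel gripper is mounted at the origin on the work surface. World frame = base frame: x ahead of the robot, y to its left, z up, the work surface at z = 0. Lengths are in m, angles in rad, forces in N, time in s.
With the tool pointing down it reaches from about 0.4 to 0.85 m from the base axis. Payload 4.5 kg.
Tool frame: the origin (TCP) lies on the centre line of the jaws, within the pads' length; the fingertips stand 8 mm ahead of it and the grasp point (between the pads) lies 11 mm behind it; z points along the fingers, y is the line along which they close (so a half turn about z gives the same grasp; the last joint's range is limited). The gripper opens to 88 mm and grips with 3 to 60 N. Pads are 18 mm wide; open, the fingers measure 123 mm over their backs; the gripper's body (75 mm by 187 mm) begins 45 mm behind the grasp point.
Start: joints at [1.265, 0.689, -0.195, 1.565, 0.157, 0.902, -0.215], TCP at [0.208, -0.589, 0.247] pointing down, gripper open.
Joint ranges: [-3.01, 3.01], [-0.46, 2.08], [-1.47, 1.51], [0.13, 2.56], [-1, 4.14], [0.04, 2.09], [-2.66, 2.66]. Speed limits (rad/s): [2.57, 2.57, 3.14, 3.14, 3.14, 3.14, 3.14].

## Interface

Orientations are given as [roll, pitch, yaw] about the fixed x, y, z axes, in that order (R = Rz(yaw) Ry(pitch) Rx(roll)).
In Python, from station import manip gives the robot as it stands. Calls block until the motion is done:
- manip.reach(position, orientation): joint-space move of the TCP to a pose.
- manip.move_straight(position, frame=None, feed=0.15, until_force=None): straight line of the TCP; frame=None keeps the orientation; feed is the mean speed in m/s. With until_force (N) it stops when the force on the tool has changed by that much, and returns True; else False.
- manip.set_joints(angles): joint-space move.
- manip.gripper_to(opening, newtons=None): finger opening in m; newtons is the grip in N (None keeps the last); returns when the fingers have stopped.
- manip.wait(seconds).
- manip.inverse_kinematics(position, orientation): joint angles nearest the present ones, or None.
- manip.read_state(): the state.
- manip.read_camera(name): name is "side" or "top"; returns a dict with "image" (400x640x3 uint8, red, green, blue), "mtx" (3x3 intrinsics, pixels), "k1" (the pictures are not rectified: a ray, as slopes to the right and down, at radius r is drawn at 1 + k1 r^2 times it, then the intrinsics apply), "T" (4x4, takes a point from camera to world coordinates). Camera axes: x right, y up, looking along -z (the intrinsics and any distortion apply to the point x, -y, -z); pixel columns grow to the right and rows downward; lengths in m; the calibration is good to about 2 mm. A picture is of the moment at which its call begins. There is no depth.
A pose or a line that the arm cannot do raises manip.MotionError and nothing moves.
- manip.close_job(): hands the job in; it is judged then, once.
The state is a dict: "time": time; "joint_pos": joint angles; "qd": joint speeds; "tau": joint torques, N m; "ee_pos": TCP position; "tcp_rot": TCP orientation; "force": force on the tool from outside, world axes, zero at the start; "ft_torque": the same for the moment, N m; "opening": finger opening in m; "gripper_force": force on a finger pad.
Only numpy, scipy, OpenCV 4.12 (cv2) and the standard library are available. Lean on these libraries where they do the work, as an engineer would, in place of code of your own. Each camera call takes 0.05 s, during which the arm holds its last target. There are 200 camera calls.

## Task

Lift the sample rack by its middle, set it upright in the open part of the reader's lane with its tall tail plate at the end away from the tunnel, and let go. Then take it by the tail plate and slide it into the tunnel fully home against the stop, and let go. Only then press the keys on the control box one at a time, in this order: round, square, long bar, each until it latches down; leave the bottle, jar and carton where they are.

Things in the scene. Friction and masses are not known exactly. Their poses are not given: they have to be found in the camera images.
- rack: Grey tube rack, about 0.3 kg, one rigid piece, standing on the bench: block 36 mm wide (x), 200 long (y), 50 high; five tubes fixed in its top, 18 mm white caps to 80 mm high, y -35 to +73. Tail plate at y -100 to -88 mm, 36 mm wide, 100 mm high. Origin: centre of the underside, near the centre of mass, z up. Loaded, its y points as the reader's y (tail plate last).
- rack_tab (a point): Point to grip on the rack's tail plate: mid-thickness (the plate is 12 mm thick along the rack's y), 85 mm above the rack's underside and 15 mm below the plate's upper edge. The nearest tube cap is 44 mm from the plate's inner face.
- reader: White rack reader fixed on the bench; its lane runs along its y, +y leads inward. Open part y -180 to +50 mm; lane floor 6 mm above the bench, between aluminium guides 46 mm apart inside, 66 mm outside, 21 mm high. Tunnel y 50 to 165 mm, closed by a stop wall; housing 130 mm wide, 130 mm high, to y 240. Origin on the bench under the lane's centre line, z up.
- lane_open (a point): Where the rack's origin is when it stands in the open part of the lane (on the lane floor, reader y = -70 mm); the rack's front is then 20 mm short of the tunnel. Axes as the reader's.
- lane_home (a point): The rack's origin when fully home against the stop (on the lane floor, reader y = +65 mm). The tail plate is then still 73 mm outside the tunnel. The tunnel is 46 mm wide inside at the floor, 70 mm wide from 15 mm above the floor; its roof is 110 mm above the floor. Axes as the reader's.
- console: White control box fixed on the bench, 225 mm long (its x) by 90 mm wide and 50 mm high, origin at the centre of its underside. Three keys in a row along x, 68 mm apart, each on its own 58 x 62 mm, 4 mm thick aluminium seat, in any order.
- key_round_top (a point): The round key, 44 mm in diameter, plain grey, one of three on the control box; its place in the row varies. It stands 18 mm proud of its seat. This point is the middle of its top face, about 76 mm above the bench when up; it moves with the key.
- key_square_top (a point): The square key, 40 x 40 mm, plain grey, one of three on the control box; its place in the row varies. It stands 18 mm proud of its seat. This point is the middle of its top face, about 76 mm above the bench when up; it moves with the key.
- key_bar_top (a point): The long bar key, 18 mm (along the box) by 54 mm (across it), plain grey, one of three on the control box; its place in the row varies. It stands 18 mm proud of its seat. This point is the middle of its top face, about 76 mm above the bench when up; it moves with the key.
- key_round (a joint): Travel of the round key in m: 0 = up, 0.008 = fully down. A spring key that latches: it resists with about 3.5 N, most at first, gives way about half-way, snaps to the bottom and stays down by itself. It does not come up again.
- key_square (a joint): Travel of the square key in m: 0 = up, 0.008 = fully down. A spring key that latches: it resists with about 3.5 N, most at first, gives way about half-way, snaps to the bottom and stays down by itself. It does not come up again.
- key_bar (a joint): Travel of the long bar key in m: 0 = up, 0.008 = fully down. A spring key that latches: it resists with about 3.5 N, most at first, gives way about half-way, snaps to the bottom and stays down by itself. It does not come up again.
- reagent: Bystander: white plastic bottle, 72 mm in diameter, 150 mm tall, origin at the centre of its underside.
- jar: Bystander: amber glass jar, 60 mm in diameter, 90 mm tall, origin at the centre of its underside.
- carton: Bystander: cardboard box 60 x 110 mm, 50 mm high, origin at the centre of its underside.
There are look-alikes about, which are no part of the job. What is shaped like the rack but red is not meant.

How it is judged:
On the way, in this order (a step that is already met when the one before it is completed fails the run):
1. the rack stands upright in the open lane, tail plate away from the tunnel, let go (x of rack in the frame of lane_open between -0.012 and 0.012 m and y of rack in the frame of lane_open between -0.04 and 0.04 m and z of rack in the frame of lane_open below 0.006 m and angle between rack's own z axis and vertical below 0.1 rad and angle between the y axis of rack and the y axis of reader, either way round below 0.2 rad and y of rack_tab in the frame of reader below -0.1 m and contact force between rack and the fingers below 0.1 N), for 0.1 s.
2. held by its tail plate, the rack has been slid into the tunnel (x of rack in the frame of lane_home between -0.015 and 0.015 m and y of rack in the frame of lane_home above -0.07 m and contact force between rack and the fingers above 1 N and distance between the grasp point and rack_tab below 0.04 m), for 0.05 s.
3. the rack is home against the stop (within 6 mm) and let go (x of rack in the frame of lane_home between -0.012 and 0.012 m and y of rack in the frame of lane_home between -0.006 and 0.006 m and z of rack in the frame of lane_home below 0.006 m and angle between the y axis of rack and the y axis of reader, either way round below 0.12 rad and angle between rack's own z axis and vertical below 0.1 rad and contact force between rack and the fingers below 0.1 N), for 0.1 s.
4. the round key is latched down (value of joint key_round above 0.006 m), for 0.05 s.
5. the square key is latched down (value of joint key_square above 0.006 m), for 0.05 s.
6. the long bar key is latched down (value of joint key_bar above 0.006 m), for 0.05 s.
At the end, for the whole second after the job is handed in: The rack stands upright (within 0.1 rad) on the lane floor, in line with the lane, within 6 mm of fully home against the stop, at rest and released; all three keys are down by more than 6 mm (all of step 3 and value of joint each of key_round, key_square, key_bar above 0.006 m and linear speed of rack below 0.01 m/s); the robot touches nothing.
It fails at once if a key is pressed before the rack is home (12 mm short or more) (value of joint any of key_round, key_square, key_bar above 0.004 m and (y of rack in the frame of lane_home below -0.012 m or x of rack in the frame of lane_home above 0.02 m or x of rack in the frame of lane_home below -0.02 m)).
It fails at once if a key goes down out of order: the square before the round, or the long bar before the square ((value of joint key_square above 0.004 m and value of joint key_round below 0.004 m) or (value of joint key_bar above 0.004 m and value of joint key_square below 0.004 m)).
It fails at once if the rack is tipped by more than 0.5 rad (angle between rack's own z axis and vertical above 0.5 rad).
It fails at once if the bottle, jar or carton is moved by more than 30 mm (distance of any of reagent, jar, carton from where it was at the start of the episode above 0.03 m).
It also fails if it takes over 58 s, if anything falls off the work surface, if the arm or the gripper's body presses on something with over 40 N, if the wrist force passes 120 N, or if a joint passes its speed limit or range.

## Working session

There is one attempt and no reset: what is moved stays moved. The work goes in short steps, each a Python script; the robot and the scene stay as the last script left them, time stands still between calls to the robot, and variables do not carry over. Pictures are saved under pics/ and viewed, at most 10 in all, crops included, and the job is handed in when it is done.

```bash
mkdir -p pics; ls; python3 - <<'E'
from station import manip
import cv2,numpy as np
for n in("top","side"):
    c=manip.read_camera(n); cv2.imwrite(f"pics/{n}0.png",c["image"][:,:,::-1])
    print(n,c["mtx"].tolist(),c["k1"],np.round(c["T"],3).tolist())
print(manip.read_state())
E
```

```text
pics
top [[500.2445512523414, 0.0, 315.25189203585006], [0.0, 500.2445512523414, 195.27003866361758], [0.0, 0.0, 1.0]] -0.011555316682457444 [[-0.017, 0.998, -0.059, 0.459], [-1.0, -0.017, 0.001, -0.081], [0.0, 0.059, 0.998, 1.56], [0.0, 0.0, 0.0, 1.0]]
side [[436.2465742050831, 0.0, 322.12139040389036], [0.0, 436.2465742050831, 203.54522693344617], [0.0, 0.0, 1.0]] -0.12348484066281598 [[-0.914, 0.314, -0.255, 0.289], [-0.405, -0.693, 0.597, 0.592], [0.011, 0.649, 0.761, 0.903], [0.0, 0.0, 0.0, 1.0]]
{'time': 0.1, 'joint_pos': array([ 1.2648127 ,  0.68989567, -0.19452098,  1.56619056,  0.15730955,
        0.90250615, -0.215084  ]), 'qd': array([-0.00026449, -0.00190285,  0.00207096, -0.00380608,  0.00168564,
        0.00012458, -0.00090598]), 'tau': array([-4.12919311e-03, -5.28508186e+01, -1.27130728e+00, -1.53838974e+01,
       -5.24882425e-02,  2.02237708e-03,  6.14128157e-05]), 'ee_pos': array([ 0.20808357, -0.58878036,  0.2460062 ]), 'tcp_rot': array([-3.13998922e+00,  1.23523058e-04,  3.39876568e-01]), 'force': array([-0.63259223,  0.05711068, -0.71932088]), 'ft_torque': array([-0.01703548,  0.00768197,  0.00330461]), 'gripper_force': 0.0, 'opening': 0.08820307908281608}
```

View pics/top0.png

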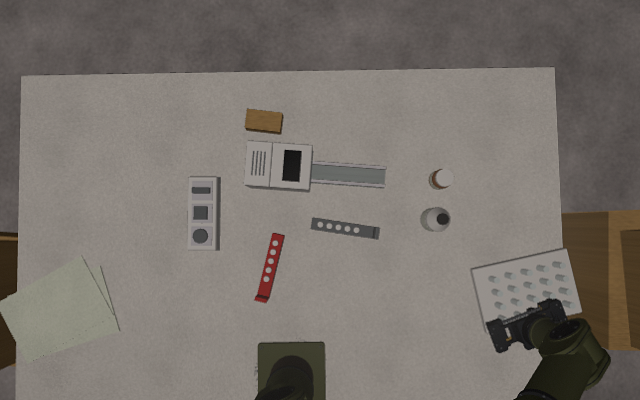

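View pics/side0.png

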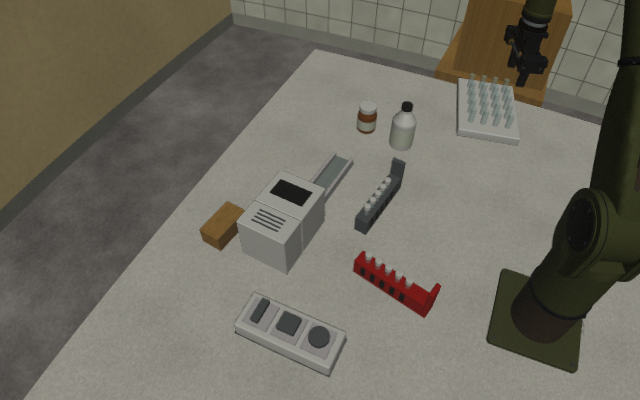

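The top view shows two rack-shaped things: a grey one at about (345,228) with its tail plate at (377,233), and a red one at (270,267). The grey one fits; the red one is excluded. The reader is at (280,165) with its lane running right to (385,176). On the console, from top to bottom, are the bar (201,190), the square (201,212) and the round key (200,236). I'll confirm these in one enlarged crop.

```bash
python3 - <<'E'
import cv2
im=cv2.imread("pics/top0.png")[130:280,185:395]
cv2.imwrite("pics/crop0.png",cv2.resize(im,None,fx=3.8,fy=3.8,interpolation=cv2.INTER_CUBIC))
E
```

```text
(no output)
```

View pics/crop0.png

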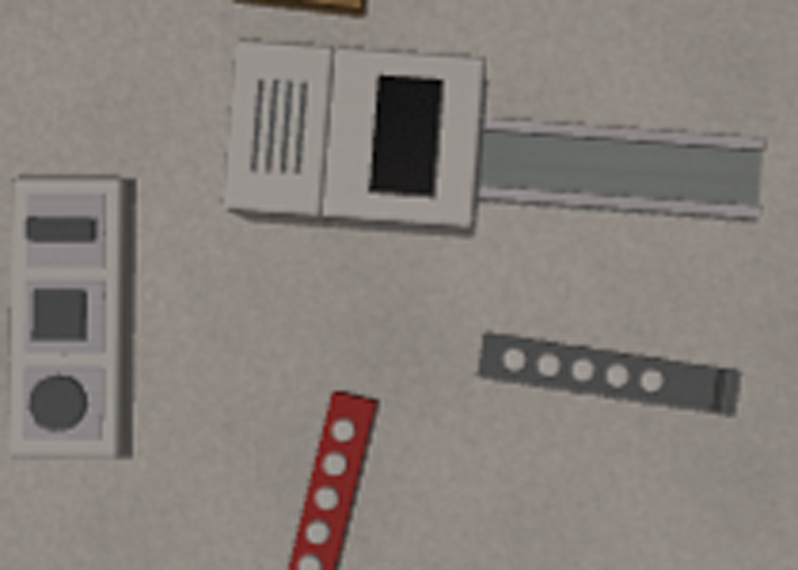

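The crop confirms it: the grey rack has five white caps, and its tail plate is at the right, crop (728,392). The bar, square and round keys are at crop (61,229), (60,315) and (58,403). Next I'll fit poses from these points.

```bash
cat > h.py <<'E'
from station import manip
import cv2,numpy as np
from scipy.optimize import least_squares
F=np.diag([1.,-1,-1])
def proj(c,P):
    T=np.array(c["T"]); P=(np.atleast_2d(P)-T[:3,3])@T[:3,:3]@F
    s=P[:,:2]/P[:,2:]; s=s*(1+c["k1"]*(s**2).sum(1,keepdims=True))
    return s@c["mtx"][:2,:2].T+c["mtx"][:2,2]
def ptz(c,uv,z):   # pixel -> world on plane z
    return least_squares(lambda p:(proj(c,[*p,z])-uv).ravel(),[.5,0]).x
def place(p,L):
    L=np.atleast_2d(L)/1000.; s,k=np.sin(p[2]),np.cos(p[2])
    return np.c_[p[0]+k*L[:,0]-s*L[:,1],p[1]+s*L[:,0]+k*L[:,1],L[:,2]]
def fit(c,L,uv,p0):  # x,y,yaw
    r=least_squares(lambda p:(proj(c,place(p,L))-uv).ravel(),p0,loss="soft_l1")
    return r.x,np.abs(r.fun).max()
E
python3 - <<'E'
from h import *
c=manip.read_camera("top")
f=lambda a:(np.array(a)+.5)/3.8-.5+[185,130]
R,e=fit(c,[[65,50,130],[-65,50,130],[-65,240,130],[65,240,130],[33,-180,21],[-33,-180,21],[23,-180,21],[-23,-180,21]],
 f([(486,57),(473,228),(228,208),(238,38),(765,137),(760,219),(763,150),(760,205)]),[.5,0,0]);print("reader",R,e)
K,e=fit(c,[[18,100,50],[-18,100,50],[18,-100,100],[-18,-100,100]]+[[0,y,80] for y in(73,46,19,-8,-35)],
 f([(483,333),(478,376),(740,371),(735,416),(514,360),(549,365),(583,370),(617,376),(652,381)]),[.4,-.1,0]);print("rack",K,e)
k={n:ptz(c,f(p),.076) for n,p in dict(round=(58,403),square=(60,315),bar=(61,229)).items()};print(k)
s=manip.read_camera("side");im=s["image"][:,:,::-1].copy()
for P,col in((place(R,[[x,y,z] for x in(-65,65) for y in(50,240) for z in(130,)]+[[x,-180,21] for x in(-33,-23,23,33)]),(0,0,255)),
  (place(K,[[x,100,50] for x in(-18,18)]+[[x,-100,100] for x in(-18,18)]+[[0,y,80] for y in(73,46,19,-8,-35)]),(0,255,0)),
  (np.array([[*v,.076] for v in k.values()]),(255,0,255))):
    for u in proj(s,P): cv2.circle(im,tuple(int(q*8) for q in u),8,col,-1,cv2.LINE_AA,3)
cv2.imwrite("pics/side1.png",cv2.resize(im[130:390,190:450],None,fx=2.3,fy=2.3,interpolation=cv2.INTER_CUBIC))
np.save("poses.npy",[R,K])
for p in (place(R,[0,-70,0])[0],place(R,[0,-29,0])[0],place(K,[0,0,0])[0],[*k["round"],0],[*k["bar"],0]):
    for y in(-np.pi/2,0,np.pi/2): print(p,y,manip.inverse_kinematics([p[0],p[1],.15],[np.pi,0,y]))
E
```

```text
reader [ 0.62022068 -0.12137076 -0.09096358] 1.5037702971118847
rack [ 0.44753068 -0.16715446 -0.16707461] 0.3313131390871149
{'round': array([0.43210835, 0.26051976]), 'square': array([0.50058143, 0.25870047]), 'bar': array([0.56786404, 0.25767732])}
[ 0.61386201 -0.19108136  0.        ] -1.5707963267948966 [ 0.00682235  0.87382292  0.42912627  1.6107727  -0.47953472  0.76358671
 -2.48976086]
[ 0.61386201 -0.19108136  0.        ] 0 [ 0.23881124  0.82736718 -0.01623518  1.59708534  0.01818182  0.71728768
 -1.35667616]
[ 0.61386201 -0.19108136  0.        ] 1.5707963267948966 [ 0.43780731  0.85029934 -0.39027593  1.58511652  0.41451964  0.78929467
 -0.12775343]
[ 0.61758637 -0.15025086  0.        ] -1.5707963267948966 [-0.0641315   0.86746617  0.43849761  1.63511469 -0.49418209  0.75148356
 -2.53620983]
[ 0.61758637 -0.15025086  0.        ] 0 [ 0.17318013  0.81893411 -0.01296433  1.62127619  0.01467343  0.70147735
 -1.41768031]
[ 0.61758637 -0.15025086  0.        ] 1.5707963267948966 [ 0.37260337  0.84093331 -0.38353241  1.60941173  0.41117239  0.77224358
 -0.19296748]
[ 0.44753068 -0.
[... 708 characters left out ...]
.45228779
 -1.78509819]
[np.float64(0.43210835160229294), np.float64(0.260519757138519), 0] 1.5707963267948966 [-0.52048198  0.6920657  -0.18320699  2.01541417  0.26689424  0.45649629
 -0.90284556]
[np.float64(0.567864035693791), np.float64(0.2576773204256109), 0] -1.5707963267948966 [ 0.07657317  1.11487667 -1.25753821  1.62797912  1.11026802  1.26464176
  1.73573136]
[np.float64(0.567864035693791), np.float64(0.2576773204256109), 0] 0 [-0.59383164  0.81493464  0.17138238  1.6661603  -0.19926785  0.67760754
 -1.89040921]
[np.float64(0.567864035693791), np.float64(0.2576773204256109), 0] 1.5707963267948966 [-0.31043295  0.82247815 -0.34519422  1.6496291   0.37826799  0.73617053
 -0.83678721]
```

View pics/side1.png

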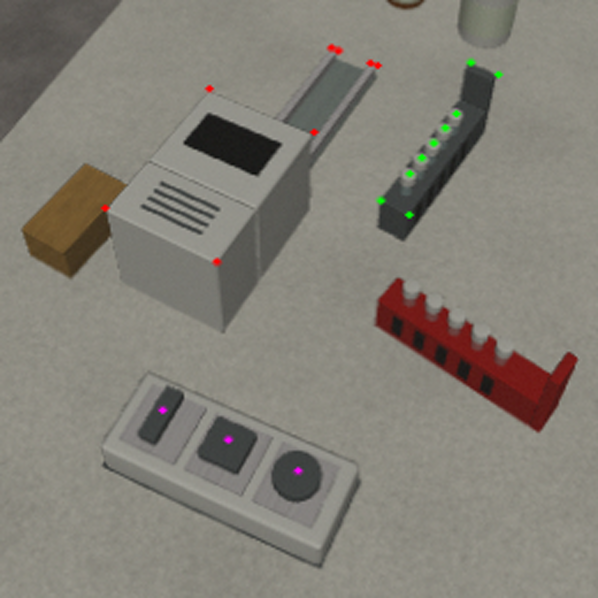

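The side view confirms the rack (green) and keys (magenta) well. The reader dots are within a few mm. The lane needs about 2 mm, so I'll refine its line with a rectified profile.

```bash
python3 - <<'E'
from h import *
R,K=np.load("poses.npy"); 
for n in("top","side"):
  c=manip.read_camera(n); g=cv2.cvtColor(c["image"],cv2.COLOR_RGB2GRAY)
  xs=np.arange(-45,46,2.)
  for ya,yb in((-175,-120),(-120,-65),(-65,-10),(-10,40)):
    ys=np.arange(ya,yb,3.)
    L=np.array([[x,y,21] for y in ys for x in xs]);uv=proj(c,place(R,L)).astype(np.float32).reshape(len(ys),len(xs),2)
    print(n,ya,*cv2.remap(g,uv,None,cv2.INTER_LINEAR).mean(0).round().astype(int))
  ys=np.arange(-200,-160,2.); L=np.array([[x,y,21] for y in ys for x in (-28,28)])
  print("end",*cv2.remap(g,proj(c,place(R,L)).astype(np.float32).reshape(-1,1,2),None,cv2.INTER_LINEAR).reshape(-1,2).mean(1).round().astype(int))
E
```

```text
top -175 138 138 138 134 120 100 101 124 134 137 128 111 103 102 103 104 104 104 105 104 103 102 103 103 104 105 106 105 105 105 104 104 102 92 97 124 134 136 128 121 129 135 137 137 136 135
top -120 138 139 140 137 124 102 105 124 132 135 127 108 102 102 104 105 105 105 104 104 103 103 104 105 106 106 107 107 106 105 104 104 102 91 101 124 132 134 127 120 128 136 138 138 138 139
top -65 139 140 141 139 123 103 105 124 134 136 125 106 103 103 105 106 106 105 104 104 103 103 104 105 106 106 106 106 105 105 104 104 102 94 101 122 133 136 127 117 127 135 138 139 138 138
top -10 139 139 140 138 122 102 102 124 136 140 128 110 104 104 105 105 105 105 103 103 102 102 103 103 104 104 104 104 104 104 104 103 101 91 98 124 136 139 129 120 127 133 137 137 137 137
end 136 136 136 137 138 136 137 138 139 132 122 130 134 137 138 138 138 137 137 137
side -175 135 125 108 96 92 90 96 115 128 132 128 117 107 103 105 105 105 105 104 104 104 104 105 106 106 107 106 106 105 105 104 100 94 90 96 115 129 133 131 129 130 133 135 134 134 135
side -120 136 120 97 84 81 80 90 113 127 129 125 111 101 96 97 97 96 96 96 95 96 97 98 98 98 98 98 97 97 96 94 90 83 80 90 112 126 130 128 126 130 135 138 138 138 138
side -65 137 119 95 84 81 80 92 115 127 126 119 106 98 101 109 116 117 117 117 117 117 118 119 120 119 118 119 118 118 117 117 113 109 108 116 128 135 137 135 133 135 140 142 142 142 142
side -10 118 106 91 85 85 85 87 89 89 88 87 85 90 107 129 142 146 147 147 147 147 147 146 146 139 109 71 48 44 43 44 45 46 46 45 45 44 44 44 44 43 43 45 46 45 45
end 138 138 138 138 138 138 138 138 139 140 137 134 134 134 135 134 132 135 135 132
```

The lane pose holds: the guides are centred within about 0.5 mm and the yaw is consistent. Next is the pick.

```bash
python3 - <<'E'
from h import *
R,K=np.load("poses.npy"); o=[np.pi,0,K[2]+np.pi/2]; x,y=K[:2]
manip.reach([x,y,.25],o)
manip.move_straight([x,y,.12],feed=.2)
manip.move_straight([x,y,.030],feed=.08,until_force=8)
print(manip.read_state()["ee_pos"])
manip.gripper_to(.02,25); s=manip.read_state();print(s["opening"],s["gripper_force"],s["time"])
manip.move_straight([x,y,.12],feed=.12)
s=manip.read_state();print(s["ee_pos"],s["opening"],s["gripper_force"],s["force"],s["time"])
L=place(R,[0,-70,0])[0]
manip.reach([L[0],L[1],.12],[np.pi,0,R[2]+np.pi/2])
s=manip.read_state();print(s["ee_pos"],s["tcp_rot"],s["time"])
a=manip.read_camera("top")["image"][130:230,260:420,::-1];b=manip.read_camera("side")["image"][100:250,280:440,::-1]
z=lambda i:cv2.resize(i,(400,int(400*i.shape[0]/i.shape[1])),interpolation=cv2.INTER_CUBIC)
a,b=z(a),z(b);im=np.zeros((max(len(a),len(b)),800,3),np.uint8);im[:len(a),:400]=a;im[:len(b),400:]=b
cv2.imwrite("pics/held.png",im)
E
```

```text
[ 0.44773778 -0.16726306  0.03037515]
0.035617987878739814 24.998944806866348 4.975
[ 0.44692348 -0.16711573  0.11946803] 0.03588319101740071 24.999367184937 [ 0.62924518 -0.42171331 -3.29664674] 5.875
[ 0.61203552 -0.19074658  0.11838357] [-3.13743911e+00 -5.22179393e-05  1.48014600e+00] 6.5833
```

View pics/held.png

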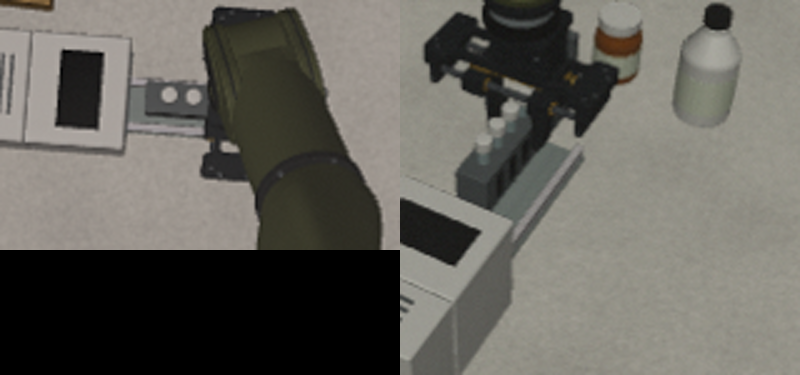

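The rack hangs level over the lane, with two caps showing at crop (170,95) and (193,97), i.e. full-image (328,168) and (337,169). I'll check the lateral offset numerically, then lower it with force guarding.

```bash
python3 - <<'E'
from h import *
R,K=np.load("poses.npy"); L=place(R,[0,-70,0])[0]
c=manip.read_camera("top"); t=manip.read_state()["ee_pos"]; print(t)
inR=lambda p:np.array([[np.cos(R[2]),np.sin(R[2])],[-np.sin(R[2]),np.cos(R[2])]])@(p-R[:2])*1000
for u in((328,168),(337.2,168.8)): print(inR(ptz(c,u,t[2]+.05)))
d=L[:2]-t[:2]; print("tcp err",d)
if max(abs(d))<.004:
  tx=L[:2]+d
  manip.move_straight([*tx,.07],feed=.12)
  hit=manip.move_straight([*tx,.034],feed=.05,until_force=6)
  s=manip.read_state();print(hit,s["ee_pos"],s["force"],s["time"],inR(s["ee_pos"][:2]))
E
```

```text
[ 0.61191087 -0.19093091  0.11935472]
[-4.11509944  1.49623709]
[ -4.45334495 -24.28947595]
tcp err [ 0.00195114 -0.00015045]
True [ 0.61516184 -0.19114066  0.03576374] [0.16474645 0.54968602 3.67259729] 7.95 [  1.29984709 -69.94099005]
```

```bash
python3 - <<'E'
from h import *
t=manip.read_state()["ee_pos"]
manip.gripper_to(.07); manip.wait(.2)
manip.move_straight([t[0],t[1],.19],feed=.2)
L=np.load("poses.npy")[0]; B=place(L,[0,-250,0])[0]
manip.reach([B[0]-.2,B[1]-.05,.25],[np.pi,0,L[2]+np.pi/2]); print(manip.read_state()["time"])
a=manip.read_camera("top")["image"][130:230,260:420,::-1];b=manip.read_camera("side")["image"][100:250,280:440,::-1]
cv2.imwrite("pics/raw_a.png",a)
z=lambda i:cv2.resize(i,(400,int(400*i.shape[0]/i.shape[1])),interpolation=cv2.INTER_CUBIC)
a,b=z(a),z(b);im=np.zeros((max(len(a),len(b)),800,3),np.uint8);im[:len(a),:400]=a;im[:len(b),400:]=b
cv2.imwrite("pics/placed.png",im)
E
```

```text
10.9583
```

View pics/placed.png

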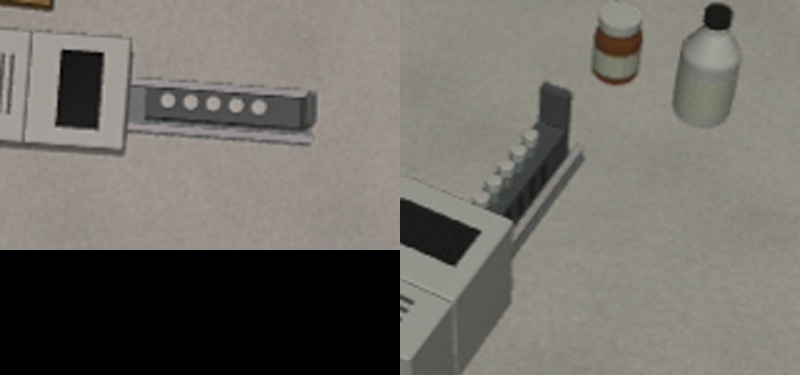

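The rack stands upright in the lane with its tail plate at the far (outer) end, at crop (310,108). The caps run from (168,101) to (259,107). Next I'll grip the tail plate across its width, so the gripper body stays away from the housing, and slide the rack home.

```bash
python3 - <<'E'
from h import *
R=np.load("poses.npy")[0]; c=manip.read_camera("top")
f=np.array([(168,101),(191,102.5),(214,104),(236,105),(259,107)])
K,e=fit(c,[[0,y,86] for y in(73,46,19,-8,-35)],(f+.5)/2.5-.5+[260,130],[.6,-.19,-.09])
rot=np.array([[np.cos(R[2]),np.sin(R[2])],[-np.sin(R[2]),np.cos(R[2])]])
inR=lambda p:rot@(p-R[:2])*1000
q=inR(K[:2]); print("rack in lane",q,K[2]-R[2],e)
o=[np.pi,0,R[2]+np.pi/2]
W=lambda x,y,z:[*place(R,[x,y,0])[0][:2],z]
g=(q[0]/2,q[1]-94)
manip.reach(W(*g,.2),o)
manip.move_straight(W(*g,.12),feed=.15)
t=manip.read_state()["ee_pos"]; er=np.array(g)-inR(t[:2]); print("tcp err",er)
g=np.array(g)+er
print(manip.move_straight(W(*g,.080),feed=.08,until_force=8))
manip.gripper_to(.02,20); s=manip.read_state()
print(s["opening"],s["gripper_force"],s["ee_pos"],inR(s["ee_pos"][:2]),s["time"])
if s["opening"]>.03:
  hit=manip.move_straight(W(er[0],g[1]+100,.080),feed=.08,until_force=15)
  s=manip.read_state();print(hit,inR(s["ee_pos"][:2]),s["force"],s["time"])
  if not hit:
    hit=manip.move_straight(W(er[0],-29+er[1]+8,.080),feed=.04,until_force=12)
    s=manip.read_state();print(hit,inR(s["ee_pos"][:2]),s["force"],s["opening"],s["time"])
E
```

```text
rack in lane [ -0.22756224 -70.25135954] 0.009996388640820406 0.1605598942824713
tcp err [-0.38345716  0.72026311]
False
0.0358489060470262 19.926818758249283 [ 0.60532375 -0.28427488  0.08032348] [-3.74251232e-02 -1.63583836e+02] 14.0417
False [ -0.39112117 -62.21134493] [-0.35442459 -3.77078565  5.40223211] 15.4417
True [ -0.55154023 -28.01078042] [ 0.71860592 -0.32947171  2.68605822] 0.0357863889075491 16.3833
```

```bash
python3 - <<'E'
from h import *
R=np.load("poses.npy")[0]; t=manip.read_state()["ee_pos"]
manip.gripper_to(.07); manip.wait(.2)
manip.move_straight([t[0],t[1],.22],feed=.2)
manip.reach([.43,.12,.25],[np.pi,0,np.pi/2]); print(manip.read_state()["time"])
c=manip.read_camera("top");s=manip.read_camera("side")
out=[]
for k,(r0,r1,c0,c1) in((c,(130,230,260,420)),(s,(100,250,280,440))):
    im=k["image"][:,:,::-1].copy()
    z=6
    big=cv2.resize(im[r0:r1,c0:c1],None,fx=z,fy=z,interpolation=cv2.INTER_CUBIC)
    # expected tail plate top corners when home (rack origin reader y=65)
    for u in proj(k,place(R,[[x,y,106] for x in(-18,18) for y in(-35,-23)])):
        p=((u-[c0,r0]+.5)*z-.5).astype(int); cv2.circle(big,tuple(p),2,(0,0,255),-1)
    p=((proj(k,place(R,[0,-29,106]))[0]-[c0,r0]+.5)*z).astype(int)
    x0=max(p[0]-200,0);y0=max(p[1]-200,0)
    out.append(cv2.resize(big[y0:y0+400,x0:x0+400],(400,400)))
cv2.imwrite("pics/home.png",np.hstack(out))
E
```

```text
19.3417
```

View pics/home.png

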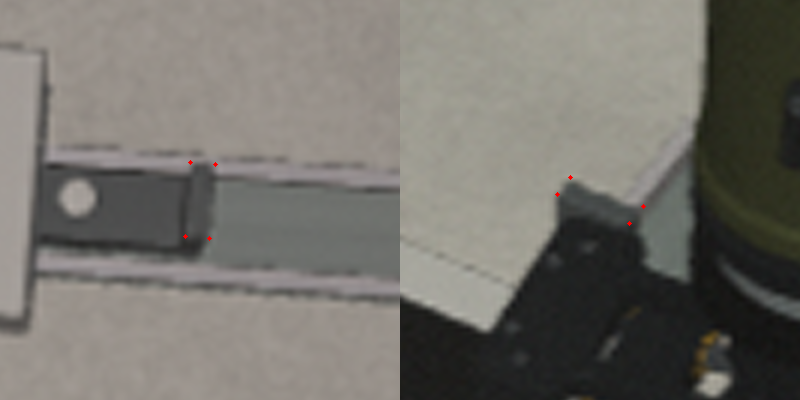

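The tail plate sits at its expected home corners, seen at (187–213, 163–250) in the left panel and within about 1–2 mm. The lower band is the plate's side face. The stop contact confirms it. Next are the keys, in order: round, square, bar.

```bash
python3 - <<'E'
from h import *
k=dict(round=[0.4321,0.2605],square=[0.5002,0.2590],bar=[0.5679,0.2577])
o=[np.pi,0,-.02]
manip.gripper_to(0.,20)
for n,(x,y) in k.items():
    manip.reach([x,y,.13],o)
    t=manip.read_state()["ee_pos"]; x2,y2=2*x-t[0],2*y-t[1]
    manip.move_straight([x2,y2,.095],feed=.1)
    hit=manip.move_straight([x2,y2,.072],feed=.02,until_force=12); s=manip.read_state()
    print(n,hit,s["ee_pos"],s["force"],s["time"])
    manip.wait(.1)
    manip.move_straight([x2,y2,.13],feed=.15)
manip.reach([.40,.0,.3],o); manip.wait(.2); print(manip.read_state()["time"],manip.read_state()["force"])
im=np.hstack([cv2.resize(manip.read_camera(n)["image"][r0:r1,c0:c1,::-1],(400,400),interpolation=cv2.INTER_CUBIC) for n,(r0,r1,c0,c1) in dict(side=(260,390,220,350),top=(110,270,180,340)).items()])
cv2.imwrite("pics/keys.png",im)
E
```

```text
round True [0.43181279 0.26080338 0.0764156 ] [-0.70286149 -0.33802924  7.78096125] 23.2167
square True [0.49960665 0.25995375 0.07645557] [-1.05905509  0.66529909  6.12178054] 25.5833
bar True [0.56752832 0.25877219 0.07648386] [-1.32380175  0.08673636  6.08779046] 27.95
30.0833 [ 0.83777903  0.55293703 -0.17554274]
```

View pics/keys.png

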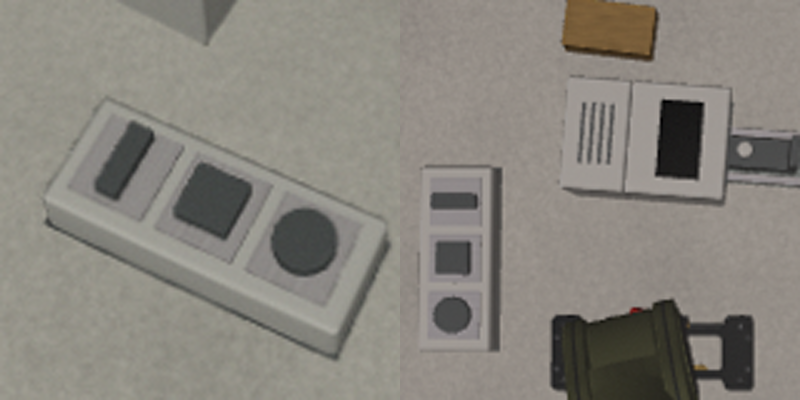

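All three presses bottomed out at about 7.6 mm of travel. The keys at (125,160), (213,200) and (303,242) look lower, and the rack is still in the tunnel with the arm clear.

```bash
python3 -c "
from station import manip
print(manip.close_job())"
```

```text
the job is handed in; nothing more can be done
None
```

The job is handed in, with no verdict returned: the rack was slid home against the stop and released, the round, square and bar keys were pressed in order to about 7.6 mm (full travel is 8 mm), and the arm was left clear at about 30 s of the 58 s limit.

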